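# Clamp a jar in a one-handed ratchet jar holder

## Robot

A 7-joint arm with a two-finger parallel gripper is mounted at the origin on a cart in front of the work surface, level with it; the furniture and walls round the work are solid. World frame = base frame: x ahead of the robot, y to its left, z up, the work surface at z = 0. Lengths are in m, angles in rad, forces in N, time in s.
With the tool pointing down it reaches from about 0.4 to 0.85 m from the base axis. Payload 6.9 kg.
Tool frame: the origin (TCP) lies midway between the tips of the shut fingers; the grasp point (between the pads) lies 19 mm behind it; z points along the fingers, y is the line along which they close (so a half turn about z gives the same grasp; the last joint's range is limited). The gripper opens to 85 mm and grips with 20 to 120 N. Pads are 22 mm wide; open, the fingers measure 114 mm over their backs; the gripper's body (76 mm by 85 mm) begins 54 mm behind the grasp point. The pads swing forward as they close: fully open they stand 13 mm farther back than shut.
Start: joints at [1.395, 0.507, -0.238, 1.5, 0.126, 1.149, -0.155], TCP at [0.174, -0.6, 0.231] pointing down, gripper open.
Joint ranges: [-3.08, 3.08], [-0.24, 2.05], [-1.43, 1.35], [0, 2.5], [-1.52, 4.66], [0.17, 1.96], [-2.89, 2.89]. Speed limits (rad/s): [2.39, 2.39, 3.14, 3.14, 3.14, 3.14, 3.14].

## Interface

Orientations are given as a 3x3 rotation matrix whose columns are the frame's x, y, z axes.
In Python, from bench import arm gives the robot as it stands.
- The arm moves only by the tool play_rows, never from a script. Its arguments are lists of equal length, an entry for each row: "translation": the shift along the tool's x, y, z in units of 50 mm (1.0 is 50 mm), a list of three; "twist": the turn about the tool's z in degrees; "grip": the opening, from -1 (shut) to 1 (fully open), so that 0 is half open. In form: {"translation": [[dx, dy, dz], ...], "twist": [twist, ...], "grip": [grip, ...]}. A call has 1 to 8 rows; each row shifts and turns the commanded pose from where the row before left it, along the tool's axes as they then stand; what a row does not reach is not made up. A row lasts 1/10 s, in which the tool goes at most 50 mm and 8.59 degrees, less where a joint would pass 70% of its speed; a pose out of reach is approached as far as the arm can. A call is refused whole if a number of a shift passes 1 or a number of a turn 8.59, either way. A call with a gripper value outside its range is refused whole. The fingers move at their own pace and stop on an object; "grip_force" is the grip in N (left out, the last holds). Time passes only in rows, so rows that do not move let the fingers close. It gives the time, the measured TCP pose, the force, the opening and the grip force at its end, in the units of the state.
- arm.state(): the state, without advancing time (a new reading comes with each control period).
- arm.capture(name): name is "scene" or "side" or "wrist"; returns (picture, depth): 384x512x3 uint8, red, green, blue; 384x512 float32, m along the optical axis (not along the pixel's ray), 0 where there is no reading.
- arm.camera_info(name): a dict with "camera_matrix" (3x3 intrinsics, pixels), "extrinsics" (4x4, takes a point from world to camera coordinates). Camera axes: x right, y down, z forward; pixel columns grow to the right and rows downward; lengths in m; the calibration is good to about 2 mm. A picture is of the moment at which its call begins: read the wrist's pose just before it. camera_info takes no time and is no camera call; for the wrist camera it gives the pose at the moment of the call.
- arm.sign_off(): hands the job in; it is judged then, once.
The state is a dict: "clock": time; "qpos": joint angles; "dq": joint speeds; "effort": joint torques, N m; "ee_pos": TCP position; "ee_rot": TCP orientation; "wrist_force": force on the tool from outside, world axes, zero at the start; "ft_torque": the same for the moment, N m; "finger_gap": finger opening in m; "gripper_force": force on a finger pad.
Only numpy, scipy, OpenCV 4.12 (cv2) and the standard library are available. Lean on these libraries where they do the work, as an engineer would, in place of code of your own. Each camera call takes 0.05 s, during which the arm holds its last target. There are 200 camera calls.

## Task

Stand the honey jar upright on the bed of the jar clamp, between its two red jaws on the centre line, and let go of it. Then push the sliding red jaw towards the rear jaw, click by click, until its ratchet alone keeps the jar snugly squeezed (4 N or more) between the jaws once you take your hand away; the jar is glass, so never squeeze it with more than 20 N. Leave the other things on the worktop where they are.

Things in the scene. Friction and masses are not known exactly. Their poses are not given: they have to be found in the camera images.
- honey_jar: Small squat amber honey jar with a white lid, round, 52 mm across and 78 mm tall, about 0.2 kg, standing loose on the worktop. Origin: centre of its underside; z up its axis. Its lid is fixed.
- clamp: White jar clamp fixed to the worktop. Bed 260 mm long (x) by 110 wide (y), top 12 mm above the worktop, 5 mm guide rails on its long edges. Origin: centre of the underside; +x from sliding jaw to rear jaw, z up. Rear jaw: fixed red V, 54 mm high, 46 wide, on y = 0; where it is bolted varies and is not measured: the jar comes to rest in it with its centre between x = +20 and +50 mm.
- clamp_jaw: Red sliding jaw. Origin at worktop level under its upright push plate; axes as the clamp's; starts at x = -88 mm on the clamp. Plate 14 mm thick (x), 50 wide (y), up to 104 mm above the worktop; behind it a foot 27 mm high out to x = -31 and ribs below 48 mm height out to x = -24. Slides along the clamp's +x for 105 mm against 1 N. A sprung pawl on it (black knob) clicks over fixed teeth.
- bed_spot (a point): Middle of the free standing room on the bed, on its upper face (12 mm above the worktop), marked by a grey area; 8 mm from the clamp's middle towards the sliding jaw. The jar may stand up to 10 mm either way from here along the clamp.
- push_face (a point): Middle of the back of the push plate (black thumb pad), 76 mm above the worktop and 7 mm behind the jaw's origin: push here along the clamp's +x. Each tooth (every 3 mm) costs up to about 5 N on top and then clicks. The pawl blocks all return: let go, the jaw springs back up to 3 mm and the squeeze drops by up to 8 N. Too much squeeze cannot be taken back.
- pad_face (a point): Middle of the black rubber pad in front of the jaw that meets the jar: 44 mm wide, 42 high, 28 mm ahead of the jaw's origin, 39 mm above the worktop. It gives way on a spring: 2 N to start, then 2.5 N per mm, for 13 mm. The hand must push 1 to 6 N harder than the squeeze on the jar, for friction and ratchet.
- mug_green: Bystander: dark green mug, 88 mm wide, 98 mm tall, with a handle. Origin: centre of its underside.
- teaspoon: Bystander: small steel teaspoon, 130 mm long, lying on the worktop. Origin: its middle.
- spice_red: Bystander: spice jar with a red lid, 45 mm across, 108 mm tall. Origin: centre of its underside.
Not all that is in view belongs to the job. Leave any blue look-alike of the honey_jar alone.

How it is judged:
By the outcome, as a careful person would: the job done as asked, in the order asked, and still so for the second after the job is handed in, with the robot touching nothing.
It also fails if it takes over 62 s, if anything falls off the work surface, if the arm or the gripper's body presses on something with over 40 N, if the wrist force passes 120 N, or if a joint passes its speed limit or range.

## Working session

There is one attempt and no reset: what is moved stays moved. The work goes in short steps, Python scripts to look and compute and a tool call to move; the robot and the scene stay as the last step left them, time stands still between calls to the robot, and variables do not carry over. Pictures are saved under pics/ and viewed, at most 10 in all, crops included, and the job is handed in when it is done.

Besides the shell and the picture viewer there is one more tool, called after "Request:" in YAML: its name, and indented under it one key for each argument. play_rows: Moves the arm, as the interface text tells. Its arguments: {"type":"object","properties":{"translation":{"type":"array"},"twist":{"type":"array"},"grip":{"type":"array"},"grip_force":{"type":"number"}},"required":["translation","twist","grip"]}

```bash
mkdir -p pics
cat > h.py <<'E'
import numpy as np, cv2
from bench import arm
def shot(n,f=None):
    i=arm.camera_info(n); p,d=arm.capture(n)
    if f: cv2.imwrite('pics/'+f,p[:,:,::-1])
    return p,d,np.array(i['camera_matrix']),np.array(i['extrinsics'])
def ray(K,E,u,v,z):
    R,t=E[:3,:3],E[:3,3]; c=-R.T@t; r=R.T@np.linalg.inv(K)@[u,v,1]
    return c+r*(z-c[2])/r[2]
def pts(d,K,E):
    v,u=np.mgrid[:d.shape[0],:d.shape[1]]
    P=np.stack([(u-K[0,2])/K[0,0]*d,(v-K[1,2])/K[1,1]*d,d],-1)
    return (P-E[:3,3])@E[:3,:3]
E
python3 - <<'E'
from h import *
a=shot('scene')[0];b=shot('side')[0];
cv2.imwrite('pics/a.png',cv2.resize(np.vstack([a,b])[:,:,::-1],None,fx=.78,fy=.78))
cv2.imwrite('pics/s.png',a[:,:,::-1])
np.set_printoptions(precision=3,suppress=True)
print(arm.state())
for n in('scene','side'):print(arm.camera_info(n))
E
```

```text
{'clock': 0.1, 'qpos': array([ 1.395,  0.508, -0.238,  1.501,  0.126,  1.149, -0.155]), 'dq': array([-0.001, -0.003,  0.001, -0.002, -0.001,  0.002, -0.   ]), 'effort': array([ -0.005, -62.183,  -2.195, -25.02 ,   0.012,   0.008,  -0.   ]), 'ee_pos': array([ 0.174, -0.6  ,  0.231]), 'ee_rot': array([[ 0.961,  0.278, -0.   ],
       [ 0.278, -0.961,  0.002],
       [-0.   , -0.002, -1.   ]]), 'wrist_force': array([ 0.549, -0.528,  0.517]), 'ft_torque': array([-0.   ,  0.002,  0.022]), 'gripper_force': 0.0, 'finger_gap': 0.08531859701172619}
{'camera_matrix': array([[381.356,   0.   , 260.748],
       [  0.   , 381.356, 192.505],
       [  0.   ,   0.   ,   1.   ]]), 'extrinsics': array([[ 0.834, -0.551, -0.017, -0.329],
       [-0.365, -0.53 , -0.765,  0.391],
       [ 0.412,  0.645, -0.644,  0.497],
       [ 0.   ,  0.   ,  0.   ,  1.   ]])}
{'camera_matrix': array([[351.619,   0.   , 253.555],
       [  0.   , 351.619, 195.118],
       [  0.   ,   0.   ,   1.   ]]), 'extrinsics': array([[ 1.   ,  0.014, -0.025, -0.578],
       [-0.014, -0.549, -0.836,  0.229],
       [-0.025,  0.836, -0.548,  0.688],
       [ 0.   ,  0.   ,  0.   ,  1.   ]])}
```

View pics/a.png

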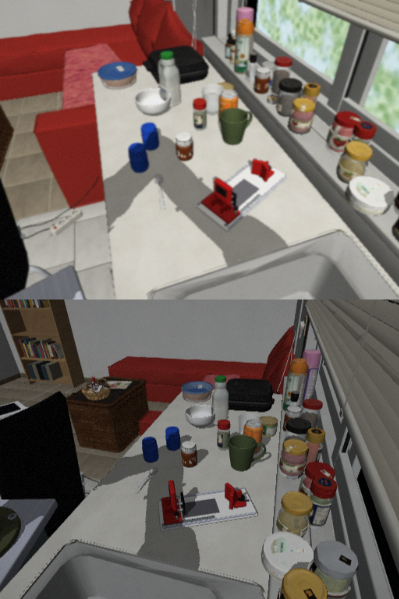

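Run:
```python
from h import *
np.set_printoptions(precision=4,suppress=True)
ims=[]
for n,c,cr in(('scene',(236,188),(150,120,270,200)),('side',(243,198),(170,150,180,140))):
    p,d,K,E=shot(n); P=pts(d,K,E); x,y,w,h=cr
    ims.append(cv2.resize(p[y:y+h,x:x+w],(780,295*2) if 0 else (400,300)))
    hsv=cv2.cvtColor(p,cv2.COLOR_RGB2HSV)
    print(n,'jar pt',P[c[1],c[0]])
    # points near jar above table
    q=P[c[1],c[0]]; m=(np.hypot(P[...,0]-q[0],P[...,1]-q[1])<.06)&(P[...,2]>.01)&(d>0)
    v,u=np.nonzero(m); print('px',u.min(),u.max(),v.min(),v.max(),'xyz lo',P[m].min(0),'hi',P[m].max(0))
    top=m&(P[...,2]>.072)&(P[...,2]<.084); print('lid mid',(P[top].min(0)+P[top].max(0))/2,P[top].mean(0),top.sum())
    red=((hsv[...,0]<8)|(hsv[...,0]>172))&(hsv[...,1]>150)&(hsv[...,2]>70)&(P[...,2]>.015)&(P[...,2]<.12)&(d>0)&(d<1.3)
    k,l,s,ce=cv2.connectedComponentsWithStats(red.astype(np.uint8))
    for i in range(1,k):
        if s[i,4]>40:
            Q=P[l==i]; print('red',s[i],Q.min(0),Q.max(0),Q.mean(0))
    grey=(hsv[...,1]<60)&(hsv[...,2]<150)&(abs(P[...,2]-.012)<.004)&(d>0)
    k,l,s,ce=cv2.connectedComponentsWithStats(grey.astype(np.uint8))
    for i in range(1,k):
        if s[i,4]>100:
            c2=ray(K,E,*ce[i],.012);Q=P[l==i][:,:2].astype(np.float32);print('grey',s[i],c2,cv2.minAreaRect(Q))
cv2.imwrite('pics/c.png',np.hstack(ims)[:,:,::-1])
```

```text
scene jar pt [0.5314 0.3103 0.0556]
px 225 247 169 204 xyz lo [0.5141 0.3018 0.0102] hi [0.5653 0.3534 0.0818]
lid mid [0.5412 0.3291 0.077 ] [0.5394 0.3269 0.078 ] 231
red [249 126  15  15 182] [0.6418 0.4073 0.0881] [0.6807 0.4463 0.1103] [0.6586 0.4208 0.1029]
red [323 205  28  27 448] [0.6504 0.092  0.0171] [0.6997 0.1426 0.0678] [0.6635 0.1175 0.0448]
red [ 259  229   48   57 1156] [0.4729 0.0388 0.0217] [0.5345 0.1346 0.1059] [0.501  0.0814 0.0486]
grey [300 115 212 250 740] [ 0.7556 -0.0342  0.012 ] ((0.8033691644668579, 0.1448972225189209), (0.853403627872467, 0.004576920997351408), 75.05558013916016)
grey [299 230  32  35 603] [0.5916 0.1026 0.012 ] ((0.5842400193214417, 0.10467832535505295), (0.08810602873563766, 0.05331161990761757), 11.418564796447754)
grey [251 260  62  37 473] [0.4838 0.0721 0.012 ] ((0.499095618724823, 0.08655136823654175), (0.06292524188756943, 0.10930365324020386), 11.81230640411377)
grey [288 315  87  29 136] [ 0.4971 -0.0629  0.012 ] ((0.5002332329750061, -0.0625331699848175), (0.004117005504667759, 0.16310174763202667), 75.03588104248047)
grey [ 2
[... 427 characters left out ...]
6 232  10  40 226] [0.5032 0.0634 0.0383] [0.5227 0.1139 0.1051] [0.5147 0.076  0.0861]
red [288 235  13  34 256] [0.6526 0.0903 0.0174] [0.675  0.1453 0.0675] [0.6629 0.1172 0.0493]
red [303 244   7  10  51] [0.682  0.1191 0.0342] [0.6952 0.131  0.0551] [0.6891 0.1226 0.0468]
red [300 258  15   9  95] [0.6759 0.0999 0.0151] [0.7066 0.1197 0.0242] [0.6914 0.109  0.0207]
grey [ 202  247  127   50 1752] [0.5701 0.09   0.012 ] ((0.5979322195053101, 0.10708992183208466), (0.2582579255104065, 0.11165560036897659), 11.372024536132812)
grey [  42  326  240   58 1208] [ 0.4377 -0.0947  0.012 ] ((0.4344313144683838, -0.09277273714542389), (0.10670667886734009, 0.37762027978897095), 89.99838256835938)
```

View pics/c.png

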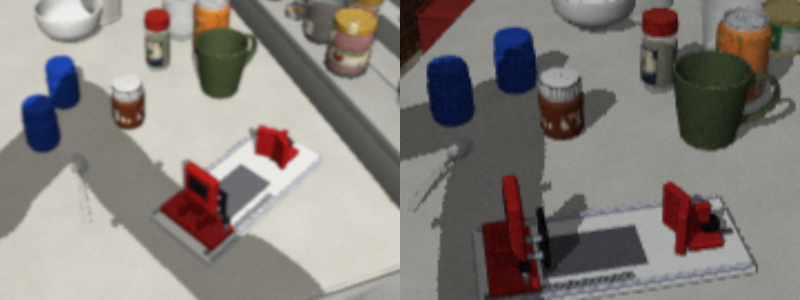

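Honey jar: scene px (236,188) / side (243,198), amber with a white lid, at about (0.5425, 0.328), top z 0.08. The two blue jars (scene ≈(178,187) and (192,174)) are the look-alikes. The jars on the sill are not on the worktop. The enlarged crop confirms the choice. The clamp centre is about (0.598, 0.107), yaw 11.4°, with its bed measured at 258x112 mm as it should be.

Request:
play_rows:
  translation:
    - [0.85,-0.45,0]
    - [0.85,-0.45,0]
    - [0.85,-0.45,0]
    - [0.85,-0.45,0]
    - [0.8,-0.5,0]
    - [0.8,-0.5,0]
    - [0.8,-0.5,0]
    - [0.8,-0.5,0]
  twist: [4.7,0,0,0,0,0,0,0]
  grip: [1,1,1,1,1,1,1,1]

```text
clock: 1.0
ee_pos: [0.4579, -0.3442, 0.2313]
ee_rot: [[0.98, 0.198, -0.0], [0.198, -0.98, -0.0], [-0.0, 0.0, -1.0]]
wrist_force: [0.9, 0.1, 0.6]
finger_gap: 0.0855
gripper_force: 0.0
```

Request:
play_rows:
  translation:
    - [0.4,-0.9,0]
    - [0.4,-0.9,0]
    - [0.3,-0.9,0]
    - [0.3,-0.9,0]
    - [0.3,-0.9,0]
    - [0.3,-0.9,0]
    - [0.3,-0.9,0]
    - [0.3,-0.9,0]
  twist: [0,0,0,0,0,0,0,0]
  grip: [1,1,1,1,1,1,1,1]

```text
clock: 1.8
ee_pos: [0.5127, 0.0347, 0.2314]
ee_rot: [[0.98, 0.198, 0.0], [0.198, -0.98, -0.0], [0.0, 0.0, -1.0]]
wrist_force: [0.2, -0.2, -0.6]
finger_gap: 0.0855
gripper_force: 0.0
```

Request:
play_rows:
  translation:
    - [0.3,-0.9,0]
    - [0.3,-0.9,0]
    - [0.3,-0.9,0]
    - [0.3,-0.9,0]
    - [0.2,-0.9,0]
    - [0.1,-0.7,0]
    - [0,-0.3,0]
    - [0,0,0]
  twist: [0,0,0,0,0,0,0,0]
  grip: [1,1,1,1,1,1,1,1]

```text
clock: 2.6
ee_pos: [0.5304, 0.3199, 0.2309]
ee_rot: [[0.979, 0.203, -0.001], [0.203, -0.979, 0.001], [-0.001, -0.001, -1.0]]
wrist_force: [0.5, -0.5, 0.2]
finger_gap: 0.0856
gripper_force: 0.0
```

Run:
```python
from h import *
np.set_printoptions(precision=4,suppress=True)
s=arm.state();print(s['clock'],s['ee_pos'],s['wrist_force'])
p,d,K,E=shot('wrist','w1.png'); P=pts(d,K,E)
m=(d>0)&(P[...,2]>.065)&(P[...,2]<.09)&(np.hypot(P[...,0]-.5425,P[...,1]-.328)<.045)
v,u=np.nonzero(m); print(m.sum(), cv2.minEnclosingCircle(P[m][:,:2].astype(np.float32)),P[m].mean(0),u.min(),u.max(),v.min(),v.max())
```

```text
2.6 [0.5304 0.3199 0.2309] [ 0.4546 -0.5391  0.226 ]
2231 ((0.543424665927887, 0.3296773135662079), 0.02509365603327751) [0.5451 0.3299 0.078 ] 218 271 135 189
```

View pics/w1.png

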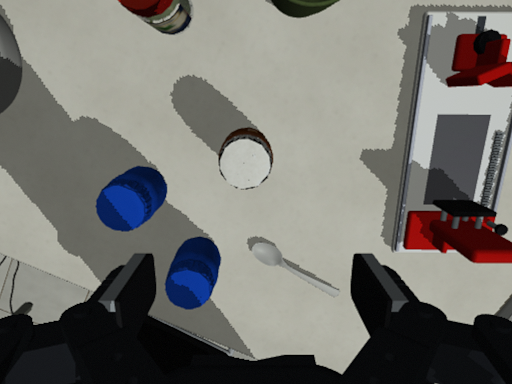

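The jar's white lid is at wrist px (245,162), with clear room for both fingers. The blue jars at (130,198) and (193,272) are well off, and so is the spoon at (295,270).

Request:
play_rows:
  translation:
    - [0.28,-0.14,0.5]
    - [0,0,0.8]
    - [0,0,0.9]
    - [0,0,0.8]
    - [0,0,0.6]
    - [0,0,0.3]
    - [0,0,0.1]
    - [0,0,0]
  twist: [0,0,0,0,0,0,0,0]
  grip: [1,1,1,1,1,1,1,1]

```text
clock: 3.45
ee_pos: [0.5449, 0.3262, 0.0318]
ee_rot: [[0.98, 0.197, 0.001], [0.197, -0.98, -0.0], [0.001, 0.0, -1.0]]
wrist_force: [0.2, -0.2, 0.2]
finger_gap: 0.0853
gripper_force: 0.0
```

Request:
play_rows:
  translation:
    - [0,0,0]
    - [0,0,0]
    - [0,0,0]
    - [0,0,0]
    - [0,0,0]
    - [0,0,0]
  twist: [0,0,0,0,0,0]
  grip: [-0.2,-0.2,-0.2,-0.2,-0.2,-0.2]
  grip_force: 20

```text
clock: 4.05
ee_pos: [0.5449, 0.3278, 0.0331]
ee_rot: [[0.98, 0.199, 0.002], [0.199, -0.98, 0.002], [0.003, -0.001, -1.0]]
wrist_force: [-0.3, 0.1, 5.9]
finger_gap: 0.0493
gripper_force: 19.9
```

Request:
play_rows:
  translation:
    - [0,0,-0.3]
    - [0,0,-0.6]
    - [0,0,-0.7]
    - [0,0,-0.6]
    - [0,0,-0.3]
    - [0,0,0]
  twist: [0,0,0,0,0,0]
  grip: [-0.2,-0.2,-0.2,-0.2,-0.2,-0.2]

```text
clock: 4.65
ee_pos: [0.5452, 0.3279, 0.16]
ee_rot: [[0.98, 0.198, 0.005], [0.198, -0.98, 0.003], [0.005, -0.002, -1.0]]
wrist_force: [0.1, 0.5, -1.9]
finger_gap: 0.0493
gripper_force: 21.6
```

Request:
play_rows:
  translation:
    - [0,0.3,0]
    - [0,0.7,0]
    - [0,0.8,0]
    - [0,0.8,0]
    - [0,0.8,0]
    - [0,0.7,0]
    - [0,0.4,0]
    - [0,0,0]
  twist: [0,0,0,0,0,0,0,0]
  grip: [-0.2,-0.2,-0.2,-0.2,-0.2,-0.2,-0.2,-0.2]

```text
clock: 5.45
ee_pos: [0.5886, 0.0996, 0.1544]
ee_rot: [[0.982, 0.191, -0.003], [0.191, -0.982, -0.004], [-0.004, 0.003, -1.0]]
wrist_force: [-0.1, -0.5, -2.9]
finger_gap: 0.0492
gripper_force: 21.6
```

Run:
```python
from h import *
np.set_printoptions(precision=4,suppress=True)
s=arm.state();print(s['clock'],s['ee_pos'],s['wrist_force'],s['finger_gap'])
T=s['ee_pos']
p1,d,K,E=shot('wrist'); P=pts(d,K,E)
hs=cv2.cvtColor(p1,cv2.COLOR_RGB2HSV)
g=(hs[...,1]<70)&(hs[...,2]<140)&(abs(P[...,2]-.012)<.004)&(abs(P[...,0]-.59)<.08)&(abs(P[...,1]-.105)<.08)
k,l,st,ce=cv2.connectedComponentsWithStats(g.astype(np.uint8))
for i in range(1,k):
    if st[i,4]>150: print('grey',st[i],cv2.minAreaRect(P[l==i][:,:2].astype(np.float32)))
bed=(abs(P[...,2]-.012)<.003)&(d>0); print('bed',cv2.minAreaRect(P[bed][:,:2].astype(np.float32)),bed.sum())
p2,d,K,E=shot('side'); P=pts(d,K,E)
m=(d>0)&(np.hypot(P[...,0]-T[0],P[...,1]-T[1])<.035)&(P[...,2]<T[2]+.01)&(P[...,2]>.06)
print('jar',P[m].min(0),P[m].max(0))
cv2.imwrite('pics/w2.png',cv2.resize(np.hstack([p1,p2[90:330,100:420][:,:].repeat(1,0) if 0 else cv2.resize(p2[100:292,130:386],(512,384))])[:,:,::-1],(800,300)))
```

```text
5.45 [0.5886 0.0996 0.1544] [-0.116  -0.5    -2.8724] 0.049185627319389545
grey [189  71  27  18 227] ((0.6643034815788269, 0.1555369794368744), (0.021242816001176834, 0.011343237943947315), 89.72392272949219)
grey [ 285   95   23  132 1024] ((0.6120508313179016, 0.06568154692649841), (0.11440426111221313, 0.015579728409647942), 11.419227600097656)
grey [ 186  134   93  113 4954] ((0.5768153667449951, 0.11414144933223724), (0.10325584560632706, 0.08056143671274185), 12.356983184814453)
bed ((0.592089831829071, 0.08850644528865814), (0.44199705123901367, 0.3560914695262909), 84.16996002197266) 23602
jar [0.5614 0.0665 0.121 ] [0.614  0.1044 0.1644]
```

View pics/w2.png

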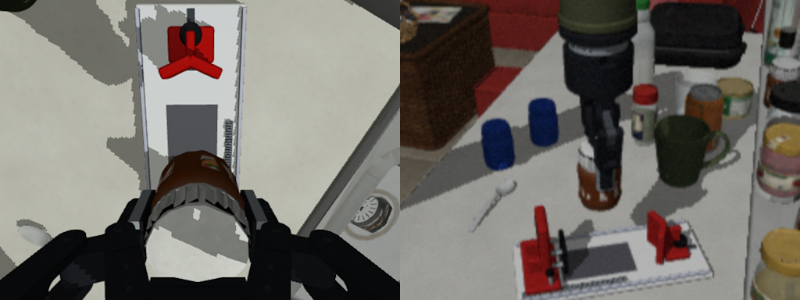

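Run:
```python
from h import *
np.set_printoptions(precision=4,suppress=True)
T=arm.state()['ee_pos']; R=arm.state()['ee_rot']; print(T,R[:2,0])
a=np.radians(11.4);U=np.array([np.cos(a),np.sin(a)]);V=np.array([-U[1],U[0]]);C=np.array([.598,.107])
for n in('wrist','scene','side'):
    p,d,K,E=shot(n); P=pts(d,K,E); x=(P[...,:2]-C)@U; y=(P[...,:2]-C)@V; z=P[...,2]
    hs=cv2.cvtColor(p,cv2.COLOR_RGB2HSV)
    red=((hs[...,0]<8)|(hs[...,0]>172))&(hs[...,1]>150)&(z>.02)&(z<.075)&(d>0)&(abs(x-.07)<.06)&(abs(y)<.05)
    def ext(m): return m.sum(),np.percentile(x[m],[0.5,99.5]),np.percentile(y[m],[.5,99.5])
    print(n,'rear',ext(red))
    for X in (.02,.06,.1):
        b=(abs(z-.0145)<.006)&(abs(x-X)<.012)&(d>0)&(abs(y)<.08)
        if b.sum()>30: print('bed@',X,ext(b))
    g=(hs[...,1]<70)&(hs[...,2]<115)&(abs(z-.012)<.003)&(abs(x+.005)<.05)&(abs(y)<.04)&(d>0)
    if g.sum()>50: print('grey',ext(g))
```

```text
[0.588  0.1049 0.155 ] [0.9805 0.1965]
wrist rear (np.int64(3343), array([0.0605, 0.107 ]), array([-0.0255,  0.0248]))
bed@ 0.02 (np.int64(3565), array([0.0081, 0.0318]), array([-0.0535,  0.0531]))
bed@ 0.06 (np.int64(3059), array([0.0485, 0.0715]), array([-0.0534,  0.0534]))
bed@ 0.1 (np.int64(2936), array([0.0881, 0.112 ]), array([-0.0537,  0.0533]))
grey (np.int64(4074), array([-0.0359,  0.0313]), array([-0.0396,  0.027 ]))
scene rear (np.int64(429), array([0.0572, 0.1011]), array([-0.0267,  0.0235]))
bed@ 0.02 (np.int64(432), array([0.0081, 0.0318]), array([-0.0538,  0.0545]))
bed@ 0.06 (np.int64(377), array([0.0481, 0.0716]), array([-0.0538,  0.0528]))
bed@ 0.1 (np.int64(134), array([0.0882, 0.1118]), array([-0.0541, -0.0136]))
grey (np.int64(183), array([-0.0542,  0.0225]), array([-0.0224,  0.0229]))
side rear (np.int64(467), array([0.0597, 0.1053]), array([-0.0272,  0.0244]))
bed@ 0.02 (np.int64(430), array([0.0082, 0.0319]), array([-0.0553,  0.0534]))
bed@ 0.06 (np.int64(369), array([0.0481, 0.0719]), array([-0.0553,  0.0532]))
bed@ 0.1 (np.int64(198), array([0.0881, 0.1119]), array([-0.0545,  0.0527]))
grey (np.int64(843), array([-0.0545,  0.0322]), array([-0.0394,  0.0379]))
```

Request:
play_rows:
  translation:
    - [0.06,0,0.2]
    - [0,0,0.4]
    - [0,0,0.5]
    - [0,0,0.5]
    - [0,0,0.3]
    - [0,0,0.14]
    - [0,0,0.04]
    - [0,0,0]
  twist: [0,0,0,0,0,0,0,0]
  grip: [-0.2,-0.2,-0.2,-0.2,-0.2,-0.2,-0.2,-0.2]

```text
clock: 6.5
ee_pos: [0.5919, 0.1075, 0.0524]
ee_rot: [[0.98, 0.199, 0.0], [0.199, -0.98, 0.0], [0.0, -0.0, -1.0]]
wrist_force: [-0.2, -0.2, -2.0]
finger_gap: 0.0492
gripper_force: 21.6
```

Request:
play_rows:
  translation:
    - [0,0,0.02]
    - [0,0,0.02]
    - [0,0,0]
  twist: [0,0,0]
  grip: [-0.2,-0.2,-0.2]

```text
clock: 6.8
ee_pos: [0.592, 0.107, 0.0508]
ee_rot: [[0.98, 0.198, 0.001], [0.198, -0.98, 0.0], [0.001, 0.0, -1.0]]
wrist_force: [0.8, -0.3, -2.2]
finger_gap: 0.0494
gripper_force: 21.6
```

Request:
play_rows:
  translation:
    - [-0.02,0.02,0.03]
    - [0,0,0.03]
    - [0,0,0.02]
    - [0,0,0.02]
    - [0,0,0]
  twist: [0,0,0,0,0]
  grip: [-0.2,-0.2,-0.2,-0.2,-0.2]

```text
clock: 7.3
ee_pos: [0.5909, 0.1059, 0.0452]
ee_rot: [[0.98, 0.198, -0.0], [0.198, -0.98, 0.0], [-0.0, -0.0, -1.0]]
wrist_force: [-0.3, -0.3, -2.2]
finger_gap: 0.0494
gripper_force: 21.6
```

Request:
play_rows:
  translation:
    - [0,0,0.02]
    - [0,0,0.02]
    - [0,0,0]
  twist: [0,0,0]
  grip: [-0.2,-0.2,-0.2]

```text
clock: 7.6
ee_pos: [0.5911, 0.1059, 0.045]
ee_rot: [[0.98, 0.198, 0.001], [0.198, -0.98, -0.0], [0.001, 0.001, -1.0]]
wrist_force: [-5.0, -1.2, 14.3]
finger_gap: 0.0494
gripper_force: 22.8
```

Request:
play_rows:
  translation:
    - [0,0,-0.02]
    - [0,0,0]
    - [0,0,0]
    - [0,0,0]
    - [0,0,0]
    - [0,0,0]
  twist: [0,0,0,0,0,0]
  grip: [-0.2,0.3,0.5,0.7,0.8,0.8]

```text
clock: 8.2
ee_pos: [0.5909, 0.1059, 0.0442]
ee_rot: [[0.98, 0.198, -0.0], [0.198, -0.98, 0.0], [-0.0, -0.0, -1.0]]
wrist_force: [-0.3, -0.3, 0.5]
finger_gap: 0.0768
gripper_force: 0.0
```

Request:
play_rows:
  translation:
    - [0,0,-0.2]
    - [0,0,-0.5]
    - [0,0,-0.8]
    - [0,0,-0.8]
    - [0,0,-0.4]
    - [0,0,0]
  twist: [0,0,0,0,0,0]
  grip: [0.8,0.8,0.8,0.8,0.8,0.8]

```text
clock: 8.8
ee_pos: [0.5928, 0.1066, 0.1836]
ee_rot: [[0.98, 0.198, 0.007], [0.198, -0.98, 0.001], [0.007, -0.0, -1.0]]
wrist_force: [0.3, 0.1, -0.5]
finger_gap: 0.0772
gripper_force: 0.0
```

Request:
play_rows:
  translation:
    - [-0.4,0,0]
    - [-0.7,0,0]
    - [-0.8,0,0]
    - [-0.7,0,0]
    - [-0.2,0,0]
    - [0,0,0]
  twist: [0,0,0,0,0,0]
  grip: [-1,-1,-1,-1,-1,-1]

```text
clock: 9.4
ee_pos: [0.4525, 0.0776, 0.1794]
ee_rot: [[0.98, 0.198, -0.0], [0.198, -0.98, -0.001], [-0.001, 0.001, -1.0]]
wrist_force: [-0.0, -0.1, 0.1]
finger_gap: -0.0001
gripper_force: 0.0
```

Run:
```python
from h import *
np.set_printoptions(precision=4,suppress=True)
s=arm.state();print(s['clock'],s['ee_pos'],s['finger_gap'],s['wrist_force'])
a=np.radians(11.4);U=np.array([np.cos(a),np.sin(a)]);V=np.array([-U[1],U[0]]);C=np.array([.598,.107]);ims=[]
for n in('wrist','side'):
    p,d,K,E=shot(n); ims.append(p); P=pts(d,K,E); x=(P[...,:2]-C)@U; y=(P[...,:2]-C)@V; z=P[...,2]
    m=(abs(z-.09)<.007)&(abs(x+.005)<.045)&(abs(y)<.045)&(d>0)
    print(n,'lid',cv2.minEnclosingCircle(np.stack([x[m],y[m]],-1).astype(np.float32)),z[m].mean(),m.sum())
    m=(abs(z-.095)<.015)&(x<-.06)&(x>-.12)&(abs(y)<.045)&(d>0)
    print('plate',np.percentile(x[m],[2,98]),np.percentile(y[m],[2,98]),m.sum())
cv2.imwrite('pics/w3.png',cv2.resize(np.hstack([ims[0],cv2.resize(ims[1][150:342,130:386],(512,384))])[:,:,::-1],(800,300)))
```

```text
9.4 [0.4525 0.0776 0.1794] -0.00010577825035999852 [-0.0088 -0.1162  0.1394]
wrist lid ((-0.018119599670171738, -0.0005526598542928696), 0.022445715963840485) 0.08970383453609723 1425
plate [-0.0944 -0.081 ] [-0.0233  0.0232] 1723
side lid ((-0.0079930005595088, -0.0009423103183507919), 0.02418939210474491) 0.08942056620280155 331
plate [-0.0945 -0.0805] [-0.0253  0.0214] 177
```

View pics/w3.png

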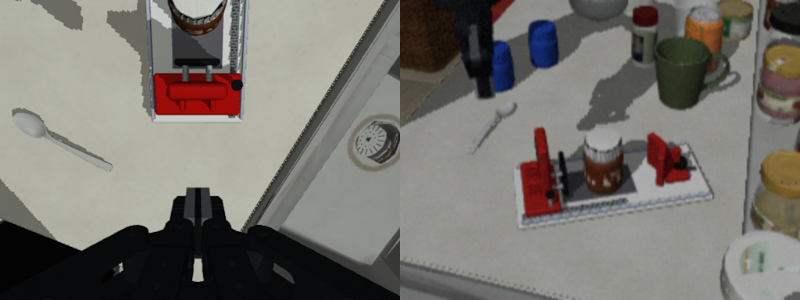

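The jar stands upright between the jaws at x = -8 mm on the centre line (side crop ≈(603,160)). The shut fingers are behind the push plate.

Request:
play_rows:
  translation:
    - [0,0,0.3]
    - [0,0,0.6]
    - [0,0,0.7]
    - [0,0,0.5]
    - [0.2,0,0.2]
    - [0.3,0,0]
    - [0.2,0,0]
    - [0,0,0]
  twist: [0,0,0,0,0,0,0,0]
  grip: [-1,-1,-1,-1,-1,-1,-1,-1]

```text
clock: 10.3
ee_pos: [0.4909, 0.0859, 0.0647]
ee_rot: [[0.98, 0.198, 0.003], [0.198, -0.98, 0.001], [0.003, -0.001, -1.0]]
wrist_force: [-0.5, -0.1, -0.4]
finger_gap: 0.0001
gripper_force: 0.0
```

Request:
play_rows:
  translation:
    - [0.04,0,0]
    - [0.04,0,0]
    - [0.04,0,0]
    - [0.04,0,0]
    - [0.04,0,0]
  twist: [0,0,0,0,0]
  grip: [-1,-1,-1,-1,-1]

```text
clock: 10.8
ee_pos: [0.4967, 0.0866, 0.0642]
ee_rot: [[0.98, 0.198, -0.002], [0.198, -0.98, -0.001], [-0.002, 0.0, -1.0]]
wrist_force: [-4.0, -1.7, 0.2]
finger_gap: 0.0001
gripper_force: 0.0
```

Request:
play_rows:
  translation:
    - [0.06,0,0]
    - [0.06,0,0]
    - [0.06,0,0]
    - [0.06,0,0]
    - [0.06,0,0]
    - [0.06,0,0]
    - [0.06,0,0]
    - [0.06,0,0]
  twist: [0,0,0,0,0,0,0,0]
  grip: [-1,-1,-1,-1,-1,-1,-1,-1]

```text
clock: 11.6
ee_pos: [0.5213, 0.0919, 0.0642]
ee_rot: [[0.98, 0.198, -0.001], [0.198, -0.98, -0.0], [-0.001, -0.0, -1.0]]
wrist_force: [-6.5, -1.2, 1.5]
finger_gap: -0.0001
gripper_force: 0.0
```

Request:
play_rows:
  translation:
    - [0.04,0,0]
    - [0.04,0,0]
    - [0.04,0,0]
    - [0.04,0,0]
    - [0.04,0,0]
    - [0.04,0,0]
    - [0.04,0,0]
    - [0.04,0,0]
  twist: [0,0,0,0,0,0,0,0]
  grip: [-1,-1,-1,-1,-1,-1,-1,-1]

```text
clock: 12.4
ee_pos: [0.5369, 0.095, 0.0643]
ee_rot: [[0.98, 0.199, -0.001], [0.199, -0.98, -0.0], [-0.001, -0.0, -1.0]]
wrist_force: [-6.0, -0.8, 1.1]
finger_gap: -0.0004
gripper_force: 0.0
```

```bash
cat > meas.py <<'E'
from h import *
np.set_printoptions(precision=4,suppress=True)
a=np.radians(11.4);U=np.array([np.cos(a),np.sin(a)]);V=np.array([-U[1],U[0]]);C=np.array([.598,.107])
def go(f):
    s=arm.state();r=s['ee_pos'][:2]-C;print(s['clock'],'tcp',r@U,r@V,'F',s['wrist_force'][:2]@U,s['wrist_force'])
    ims=[]
    for n in('scene','side'):
        p,d,K,E=shot(n); P=pts(d,K,E); x=(P[...,:2]-C)@U; y=(P[...,:2]-C)@V; z=P[...,2]
        o=(C-.0*U);q=E[:3,:3]@np.r_[o,.05]+E[:3,3];q=K@q/q[2];u,v=int(q[0]),int(q[1])
        ims.append(cv2.resize(p[v-60:v+60,u-80:u+80],(400,300)))
        hs=cv2.cvtColor(p,cv2.COLOR_RGB2HSV)
        m=(hs[...,1]<60)&(hs[...,2]>110)&(abs(z-.09)<.007)&(abs(x-.01)<.07)&(abs(y)<.035)&(d>0)
        print(n,'lid',cv2.minEnclosingCircle(np.stack([x[m],y[m]],-1).astype(np.float32)),m.sum())
        m=(abs(z-.095)<.012)&((hs[...,0]<8)|(hs[...,0]>172))&(hs[...,1]>140)&(x<.0)&(x>-.13)&(abs(y)<.045)&(d>0)
        print('plate front',np.percentile(x[m],[2,50,98]) if m.sum() else 0)
    cv2.imwrite('pics/'+f,np.hstack(ims)[:,:,::-1])
E
python3 -c "from meas import *;go('m1.png')"
```

```text
12.4 tcp -0.06230220652449812 0.0003445779059422728 F -6.078350933542016 [-6.0372 -0.811   1.1452]
scene lid ((0.013328776694834232, -0.0053393105044960976), 0.02176637388765812) 117
plate front [-0.0523 -0.0492 -0.0413]
side lid ((0.011867741122841835, -0.0029188531916588545), 0.024180810898542404) 244
plate front [-0.0485 -0.0407 -0.0357]
```

Request:
play_rows:
  translation:
    - [0.04,0,0]
    - [0.04,0,0]
    - [0.04,0,0]
    - [0.04,0,0]
    - [0.03,0,0]
  twist: [0,0,0,0,0]
  grip: [-1,-1,-1,-1,-1]

```text
clock: 13.0
ee_pos: [0.5462, 0.0969, 0.0643]
ee_rot: [[0.98, 0.198, -0.0], [0.198, -0.98, -0.0], [-0.0, -0.0, -1.0]]
wrist_force: [-1.4, -0.6, -0.2]
finger_gap: 0.0003
gripper_force: 0.0
```

```bash
python3 -c "from meas import *;go('m2.png')"
```

```text
13.0 tcp -0.05275589298339038 0.000292979516659655 F -1.5047934339158267 [-1.4094 -0.6234 -0.2225]
scene lid ((0.019367903470993042, -0.002945779822766781), 0.022133871912956238) 109
plate front [-0.0425 -0.0392 -0.0317]
side lid ((0.020591339096426964, -0.0032714202534407377), 0.024440206587314606) 243
plate front [-0.0399 -0.0315 -0.0266]
```

View pics/m2.png

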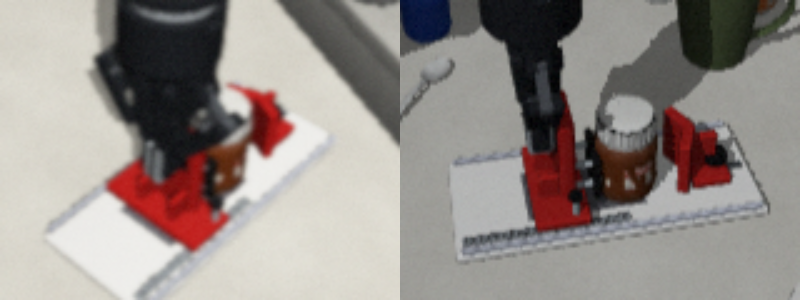

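The jar (side crop ≈(628,150)) leads the pad upright and still has a small gap to the rear V at ≈(675,150).

Request:
play_rows:
  translation:
    - [0.03,0,0]
    - [0.03,0,0]
    - [0.03,0,0]
    - [0.03,0,0]
  twist: [0,0,0,0]
  grip: [-1,-1,-1,-1]

```text
clock: 13.5
ee_pos: [0.552, 0.098, 0.0643]
ee_rot: [[0.98, 0.198, -0.001], [0.198, -0.98, -0.0], [-0.001, 0.0, -1.0]]
wrist_force: [-2.8, 0.2, 1.1]
finger_gap: 0.0001
gripper_force: 0.0
```

Request:
play_rows:
  translation:
    - [0.03,0,0]
    - [0.03,0,0]
  twist: [0,0]
  grip: [-1,-1]

```text
clock: 13.7
ee_pos: [0.555, 0.0986, 0.0643]
ee_rot: [[0.98, 0.198, -0.0], [0.198, -0.98, -0.0], [-0.0, 0.0, -1.0]]
wrist_force: [-1.7, 0.3, 0.3]
finger_gap: 0.0
gripper_force: 0.0
```

```bash
python3 -c "from meas import *;go('m3.png')"
```

```text
13.7 tcp -0.04381012876000167 0.000257023099256002 F -1.6284120806028846 [-1.712   0.2518  0.2846]
scene lid ((-0.0028029028326272964, -0.004310573451220989), 0.0526341050863266) 103
plate front [-0.0334 -0.031  -0.0242]
side lid ((0.0299216378480196, -0.0021411918569356203), 0.024500085040926933) 245
plate front [-0.0306 -0.023  -0.0178]
```

Request:
play_rows:
  translation:
    - [0.02,0,0]
    - [0.02,0,0]
  twist: [0,0]
  grip: [-1,-1]

```text
clock: 14.0
ee_pos: [0.5568, 0.099, 0.0643]
ee_rot: [[0.98, 0.198, -0.001], [0.198, -0.98, -0.0], [-0.001, 0.0, -1.0]]
wrist_force: [-5.4, -1.4, 1.7]
finger_gap: -0.0001
gripper_force: 0.0
```

Request:
play_rows:
  translation:
    - [0.02,0,0]
    - [0.02,0,0]
  twist: [0,0]
  grip: [-1,-1]

```text
clock: 14.2
ee_pos: [0.5589, 0.0994, 0.0643]
ee_rot: [[0.98, 0.198, -0.0], [0.198, -0.98, -0.0], [-0.0, 0.0, -1.0]]
wrist_force: [-4.8, -1.8, 1.1]
finger_gap: -0.0004
gripper_force: 0.0
```

```bash
python3 -c "from meas import *;go('m4.png')"
```

```text
14.2 tcp -0.039810296559053666 0.0002692064552811839 F -5.025514183807753 [-4.7684 -1.7769  1.1174]
scene lid ((0.0005803511012345552, 0.0004533811588771641), 0.05360434204339981) 97
plate front [-0.0292 -0.0272 -0.0172]
side lid ((0.032518304884433746, -0.0026036244817078114), 0.023845119401812553) 235
plate front [-0.0268 -0.0194 -0.0144]
```

View pics/m4.png

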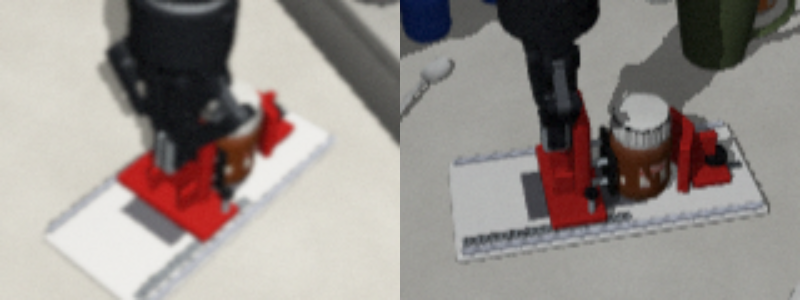

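The jar is now very close to the V (side crop (645,150)). From here I go in 0.5 mm rows and watch the force.

Request:
play_rows:
  translation:
    - [0.01,0,0]
    - [0.01,0,0]
  twist: [0,0]
  grip: [-1,-1]

```text
clock: 14.5
ee_pos: [0.5598, 0.0996, 0.0643]
ee_rot: [[0.98, 0.198, -0.001], [0.198, -0.98, -0.0], [-0.001, 0.0, -1.0]]
wrist_force: [-6.0, -0.9, 3.5]
finger_gap: -0.0002
gripper_force: 0.0
```

Request:
play_rows:
  translation:
    - [0.01,0,0]
    - [0.01,0,0]
  twist: [0,0]
  grip: [-1,-1]

```text
clock: 14.7
ee_pos: [0.5612, 0.0998, 0.0643]
ee_rot: [[0.98, 0.198, 0.0], [0.198, -0.98, 0.0], [0.0, -0.0, -1.0]]
wrist_force: [-5.2, -0.9, -0.3]
finger_gap: 0.0001
gripper_force: 0.0
```

Request:
play_rows:
  translation:
    - [0.01,0,0]
    - [0.01,0,0]
  twist: [0,0]
  grip: [-1,-1]

```text
clock: 14.9
ee_pos: [0.5618, 0.0999, 0.0643]
ee_rot: [[0.98, 0.198, -0.001], [0.198, -0.98, -0.0], [-0.001, 0.0, -1.0]]
wrist_force: [-4.9, -1.0, 1.8]
finger_gap: -0.0001
gripper_force: 0.0
```

Request:
play_rows:
  translation:
    - [0.01,0,0]
    - [0.01,0,0]
  twist: [0,0]
  grip: [-1,-1]

```text
clock: 15.1
ee_pos: [0.5627, 0.1002, 0.0643]
ee_rot: [[0.98, 0.198, -0.001], [0.198, -0.98, -0.0], [-0.001, 0.0, -1.0]]
wrist_force: [-4.4, -1.4, 0.4]
finger_gap: -0.0
gripper_force: 0.0
```

Request:
play_rows:
  translation:
    - [0.01,0,0]
  twist: [0]
  grip: [-1]

```text
clock: 15.2
ee_pos: [0.563, 0.1002, 0.0643]
ee_rot: [[0.98, 0.198, -0.001], [0.198, -0.98, -0.0], [-0.001, 0.0, -1.0]]
wrist_force: [-4.3, -0.9, 1.4]
finger_gap: -0.0002
gripper_force: 0.0
```

Request:
play_rows:
  translation:
    - [0.01,0,0]
  twist: [0]
  grip: [-1]

```text
clock: 15.3
ee_pos: [0.5642, 0.1005, 0.0644]
ee_rot: [[0.98, 0.198, 0.0], [0.198, -0.98, 0.0], [0.0, -0.0, -1.0]]
wrist_force: [-5.0, -0.7, 0.2]
finger_gap: 0.0005
gripper_force: 0.0
```

```bash
python3 -c "from meas import *;go('m5.png')"
```

```text
15.3 tcp -0.034413877990115055 0.0002729784896472925 F -5.039757996502754 [-4.9934 -0.7327  0.2363]
scene lid ((0.006361586973071098, -0.004589008167386055), 0.05342698097229004) 95
plate front [-0.0243 -0.0215 -0.0144]
side lid ((0.007906995713710785, 0.0014958478277549148), 0.05265693739056587) 246
plate front [-0.0217 -0.0147 -0.0088]
```

Request:
play_rows:
  translation:
    - [0.01,0,0]
    - [0.01,0,0]
  twist: [0,0]
  grip: [-1,-1]

```text
clock: 15.6
ee_pos: [0.5646, 0.1005, 0.0643]
ee_rot: [[0.98, 0.198, -0.001], [0.198, -0.98, -0.0], [-0.001, 0.0, -1.0]]
wrist_force: [-5.2, -0.6, 0.7]
finger_gap: -0.0002
gripper_force: 0.0
```

Request:
play_rows:
  translation:
    - [0.01,0,0]
    - [0.01,0,0]
  twist: [0,0]
  grip: [-1,-1]

```text
clock: 15.8
ee_pos: [0.5655, 0.1007, 0.0643]
ee_rot: [[0.98, 0.198, -0.001], [0.198, -0.98, -0.0], [-0.001, 0.0, -1.0]]
wrist_force: [-3.8, -0.8, 0.2]
finger_gap: -0.0003
gripper_force: 0.0
```

Request:
play_rows:
  translation:
    - [0.01,0,0]
    - [0.01,0,0]
  twist: [0,0]
  grip: [-1,-1]

```text
clock: 16.0
ee_pos: [0.5671, 0.101, 0.0644]
ee_rot: [[0.98, 0.198, 0.0], [0.198, -0.98, 0.0], [0.0, -0.0, -1.0]]
wrist_force: [-3.6, -1.9, 0.2]
finger_gap: -0.0003
gripper_force: 0.0
```

Request:
play_rows:
  translation:
    - [0.01,0,0]
    - [0.01,0,0]
  twist: [0,0]
  grip: [-1,-1]

```text
clock: 16.2
ee_pos: [0.5676, 0.1011, 0.0643]
ee_rot: [[0.98, 0.198, -0.001], [0.198, -0.98, -0.0], [-0.001, 0.0, -1.0]]
wrist_force: [-5.2, -1.0, 1.5]
finger_gap: -0.0001
gripper_force: 0.0
```

Request:
play_rows:
  translation:
    - [0.01,0,0]
    - [0.01,0,0]
  twist: [0,0]
  grip: [-1,-1]

```text
clock: 16.4
ee_pos: [0.5683, 0.1013, 0.0642]
ee_rot: [[0.98, 0.198, -0.001], [0.198, -0.98, -0.0], [-0.001, 0.0, -1.0]]
wrist_force: [-7.2, -1.1, 3.0]
finger_gap: -0.0001
gripper_force: 0.0
```

Request:
play_rows:
  translation:
    - [0.01,0,0]
    - [0.01,0,0]
  twist: [0,0]
  grip: [-1,-1]

```text
clock: 16.6
ee_pos: [0.5688, 0.1013, 0.0641]
ee_rot: [[0.98, 0.198, -0.002], [0.198, -0.98, -0.001], [-0.002, 0.0, -1.0]]
wrist_force: [-8.6, -1.8, 4.2]
finger_gap: 0.0001
gripper_force: 0.0
```

```bash
python3 -c "from meas import *;go('m6.png')"
```

```text
16.6 tcp -0.02973585216761943 0.00022113942429414688 F -8.770587295679325 [-8.5784 -1.8284  4.2119]
scene lid ((0.010669752955436707, -0.0014617092674598098), 0.052915312349796295) 83
plate front [-0.0199 -0.0166 -0.0085]
side lid ((0.042585331946611404, -0.001458612154237926), 0.024783030152320862) 238
plate front [-0.017  -0.0097 -0.0042]
```

View pics/m6.png

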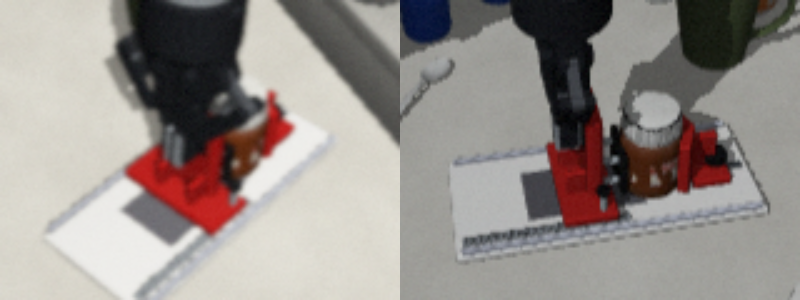

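Force is rising: the jar is in the V (side crop ≈(652,140)). I go on to the next click, expected near TCP x 0.570.

Request:
play_rows:
  translation:
    - [0.01,0,0]
    - [0.01,0,0]
  twist: [0,0]
  grip: [-1,-1]

```text
clock: 16.9
ee_pos: [0.5699, 0.1016, 0.0641]
ee_rot: [[0.98, 0.198, -0.002], [0.198, -0.98, -0.001], [-0.002, 0.0, -1.0]]
wrist_force: [-8.8, -1.3, 2.6]
finger_gap: -0.0002
gripper_force: 0.0
```

Request:
play_rows:
  translation:
    - [0.01,0,0]
  twist: [0]
  grip: [-1]

```text
clock: 17.0
ee_pos: [0.57, 0.1016, 0.0641]
ee_rot: [[0.98, 0.199, -0.003], [0.199, -0.98, -0.001], [-0.003, 0.0, -1.0]]
wrist_force: [-9.1, -1.5, 3.6]
finger_gap: -0.0002
gripper_force: 0.0
```

Request:
play_rows:
  translation:
    - [0.01,0,0]
  twist: [0]
  grip: [-1]

```text
clock: 17.1
ee_pos: [0.57, 0.1016, 0.064]
ee_rot: [[0.98, 0.199, -0.003], [0.199, -0.98, -0.001], [-0.004, 0.0, -1.0]]
wrist_force: [-10.5, -1.9, 4.5]
finger_gap: 0.0003
gripper_force: 0.0
```

Request:
play_rows:
  translation:
    - [0.01,0,0]
  twist: [0]
  grip: [-1]

```text
clock: 17.2
ee_pos: [0.5702, 0.1016, 0.0639]
ee_rot: [[0.98, 0.199, -0.004], [0.199, -0.98, -0.001], [-0.004, 0.001, -1.0]]
wrist_force: [-10.0, -1.5, 4.5]
finger_gap: 0.0001
gripper_force: 0.0
```

Request:
play_rows:
  translation:
    - [-0.02,0,0]
    - [0,0,0]
  twist: [0,0]
  grip: [-1,-1]

```text
clock: 17.4
ee_pos: [0.5702, 0.1016, 0.064]
ee_rot: [[0.98, 0.198, -0.002], [0.198, -0.98, -0.001], [-0.002, 0.0, -1.0]]
wrist_force: [-6.4, -1.0, 1.1]
finger_gap: 0.0001
gripper_force: 0.0
```

Request:
play_rows:
  translation:
    - [-0.02,0,0]
    - [0,0,0]
  twist: [0,0]
  grip: [-1,-1]

```text
clock: 17.6
ee_pos: [0.5698, 0.1015, 0.064]
ee_rot: [[0.98, 0.198, -0.001], [0.198, -0.98, -0.0], [-0.001, 0.0, -1.0]]
wrist_force: [-5.8, -1.4, -0.1]
finger_gap: 0.0
gripper_force: 0.0
```

Request:
play_rows:
  translation:
    - [-0.02,0,0]
    - [0,0,0]
  twist: [0,0]
  grip: [-1,-1]

```text
clock: 17.8
ee_pos: [0.5694, 0.1015, 0.0642]
ee_rot: [[0.98, 0.198, 0.0], [0.198, -0.98, 0.0], [0.0, -0.0, -1.0]]
wrist_force: [-4.2, -0.5, -0.4]
finger_gap: 0.0003
gripper_force: 0.0
```

Request:
play_rows:
  translation:
    - [-0.02,0,0]
    - [0,0,0]
  twist: [0,0]
  grip: [-1,-1]

```text
clock: 18.0
ee_pos: [0.5693, 0.1016, 0.0646]
ee_rot: [[0.98, 0.198, 0.002], [0.198, -0.98, 0.001], [0.002, -0.0, -1.0]]
wrist_force: [-1.6, -0.0, -1.2]
finger_gap: 0.0001
gripper_force: 0.0
```

Request:
play_rows:
  translation:
    - [0.01,0,0]
    - [0,0,0]
  twist: [0,0]
  grip: [-1,-1]

```text
clock: 18.2
ee_pos: [0.5693, 0.1016, 0.0645]
ee_rot: [[0.98, 0.198, 0.001], [0.198, -0.98, 0.0], [0.001, -0.0, -1.0]]
wrist_force: [-0.9, -0.7, -0.3]
finger_gap: -0.0002
gripper_force: 0.0
```

Request:
play_rows:
  translation:
    - [0.01,0,0]
    - [0,0,0]
  twist: [0,0]
  grip: [-1,-1]

```text
clock: 18.4
ee_pos: [0.5693, 0.1015, 0.0643]
ee_rot: [[0.98, 0.198, -0.0], [0.198, -0.98, -0.0], [-0.0, 0.0, -1.0]]
wrist_force: [-2.1, -1.3, 1.7]
finger_gap: 0.0002
gripper_force: 0.0
```

Request:
play_rows:
  translation:
    - [0.01,0,0]
    - [0,0,0]
  twist: [0,0]
  grip: [-1,-1]

```text
clock: 18.6
ee_pos: [0.5694, 0.1014, 0.0642]
ee_rot: [[0.98, 0.198, -0.001], [0.198, -0.98, -0.0], [-0.001, 0.0, -1.0]]
wrist_force: [-5.2, -0.3, 1.8]
finger_gap: 0.0001
gripper_force: 0.0
```

Request:
play_rows:
  translation:
    - [0.01,0,0]
    - [0,0,0]
  twist: [0,0]
  grip: [-1,-1]

```text
clock: 18.8
ee_pos: [0.5696, 0.1015, 0.0641]
ee_rot: [[0.98, 0.198, -0.001], [0.198, -0.98, -0.0], [-0.002, 0.0, -1.0]]
wrist_force: [-6.0, -2.0, 3.2]
finger_gap: 0.0002
gripper_force: 0.0
```

Request:
play_rows:
  translation:
    - [0.01,0,0]
    - [0,0,0]
  twist: [0,0]
  grip: [-1,-1]

```text
clock: 19.0
ee_pos: [0.5698, 0.1015, 0.064]
ee_rot: [[0.98, 0.198, -0.002], [0.198, -0.98, -0.001], [-0.002, 0.0, -1.0]]
wrist_force: [-6.9, -1.3, 2.2]
finger_gap: -0.0002
gripper_force: 0.0
```

Request:
play_rows:
  translation:
    - [0.01,0,0]
    - [0,0,0]
  twist: [0,0]
  grip: [-1,-1]

```text
clock: 19.2
ee_pos: [0.5699, 0.1015, 0.0639]
ee_rot: [[0.98, 0.198, -0.003], [0.198, -0.98, -0.001], [-0.003, 0.0, -1.0]]
wrist_force: [-7.4, -1.5, 2.8]
finger_gap: -0.0
gripper_force: 0.0
```

Breakaway is at about 5 N, so the locked squeeze is only marginally above 4 N. One more click gives about 12 N, with an expected peak of about 15 N.

Request:
play_rows:
  translation:
    - [0.02,0,0]
    - [0.02,0,0]
    - [0,0,0]
  twist: [0,0,0]
  grip: [-1,-1,-1]

```text
clock: 19.5
ee_pos: [0.5706, 0.1015, 0.0636]
ee_rot: [[0.98, 0.199, -0.005], [0.199, -0.98, -0.002], [-0.005, 0.001, -1.0]]
wrist_force: [-10.4, -1.5, 4.1]
finger_gap: -0.0001
gripper_force: 0.0
```

Request:
play_rows:
  translation:
    - [0.02,0,0]
    - [0,0,0]
  twist: [0,0]
  grip: [-1,-1]

```text
clock: 19.7
ee_pos: [0.5712, 0.1016, 0.0635]
ee_rot: [[0.98, 0.198, -0.006], [0.198, -0.98, -0.002], [-0.006, 0.001, -1.0]]
wrist_force: [-11.6, -2.7, 2.8]
finger_gap: -0.0
gripper_force: 0.0
```

Request:
play_rows:
  translation:
    - [0.02,0,0]
    - [0,0,0]
  twist: [0,0]
  grip: [-1,-1]

```text
clock: 19.9
ee_pos: [0.5716, 0.1017, 0.0634]
ee_rot: [[0.98, 0.199, -0.007], [0.199, -0.98, -0.002], [-0.007, 0.001, -1.0]]
wrist_force: [-11.5, -1.7, 4.9]
finger_gap: 0.0003
gripper_force: 0.0
```

Request:
play_rows:
  translation:
    - [0.02,0,0]
    - [0,0,0]
  twist: [0,0]
  grip: [-1,-1]

```text
clock: 20.1
ee_pos: [0.5725, 0.1019, 0.0633]
ee_rot: [[0.98, 0.199, -0.007], [0.198, -0.98, -0.002], [-0.008, 0.001, -1.0]]
wrist_force: [-12.5, -2.6, 3.3]
finger_gap: -0.0
gripper_force: 0.0
```

Request:
play_rows:
  translation:
    - [0.02,0,0]
    - [0,0,0]
  twist: [0,0]
  grip: [-1,-1]

```text
clock: 20.3
ee_pos: [0.5728, 0.1019, 0.0631]
ee_rot: [[0.98, 0.199, -0.009], [0.199, -0.98, -0.003], [-0.009, 0.001, -1.0]]
wrist_force: [-14.3, -3.4, 4.1]
finger_gap: 0.0002
gripper_force: 0.0
```

Request:
play_rows:
  translation:
    - [-0.04,0,0]
    - [0,0,0]
  twist: [0,0]
  grip: [-1,-1]

```text
clock: 20.5
ee_pos: [0.5721, 0.1018, 0.0632]
ee_rot: [[0.98, 0.198, -0.006], [0.198, -0.98, -0.002], [-0.006, 0.001, -1.0]]
wrist_force: [-10.3, -2.6, 0.8]
finger_gap: 0.0003
gripper_force: 0.0
```

Request:
play_rows:
  translation:
    - [-0.04,0,0]
    - [0,0,0]
  twist: [0,0]
  grip: [-1,-1]

```text
clock: 20.7
ee_pos: [0.572, 0.1019, 0.0637]
ee_rot: [[0.98, 0.198, -0.002], [0.198, -0.98, -0.001], [-0.003, 0.0, -1.0]]
wrist_force: [-5.3, -1.6, -2.1]
finger_gap: 0.0001
gripper_force: 0.0
```

Request:
play_rows:
  translation:
    - [-0.04,0,0]
    - [0,0,0]
  twist: [0,0]
  grip: [-1,-1]

```text
clock: 20.9
ee_pos: [0.572, 0.1021, 0.0645]
ee_rot: [[0.98, 0.198, 0.001], [0.198, -0.98, 0.001], [0.001, -0.0, -1.0]]
wrist_force: [-0.8, -1.1, -0.8]
finger_gap: 0.0001
gripper_force: 0.0
```

The jaw holds at 0.572 while the hand force drops to zero, so it is locked with about 11 N. I retreat.

Request:
play_rows:
  translation:
    - [-0.2,0,0]
    - [-0.6,0,0]
    - [-0.7,0,0]
    - [-0.5,0,-0.4]
    - [0,0,-0.8]
    - [0,0,-0.8]
    - [0,0,-0.3]
    - [0,0,0]
  twist: [0,0,0,0,0,0,0,0]
  grip: [-1,-1,-1,-1,-1,-1,-1,-1]

```text
clock: 21.7
ee_pos: [0.475, 0.0825, 0.1821]
ee_rot: [[0.98, 0.198, 0.007], [0.198, -0.98, 0.001], [0.007, 0.001, -1.0]]
wrist_force: [0.4, -0.3, 0.3]
finger_gap: 0.0002
gripper_force: 0.0
```

```bash
python3 -c "from meas import *;go('m7.png')"
```

```text
21.7 tcp -0.12538280962965404 0.0002828271508955681 F 0.3094912293978192 [ 0.3734 -0.2861  0.2644]
scene lid ((0.03923003003001213, -0.0008043996058404446), 0.024424398317933083) 333
plate front [-0.0173 -0.0141 -0.0045]
side lid ((0.04120833799242973, -0.0019962030928581953), 0.02393920347094536) 267
plate front [-0.0138 -0.0082 -0.0007]
```

View pics/m7.png

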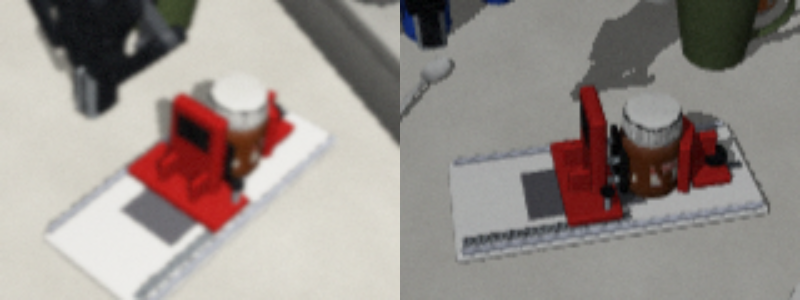

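The hand is clear. The jar stands upright, squeezed between the pad and the rear V (side crop ≈(652,145)), with the pad about 4 mm compressed.

```bash
python3 -c "from bench import arm;print(arm.sign_off())"
```

```text
the job is handed in; nothing more can be done
None
```

The honey jar stands upright in the clamp and the ratchet alone holds it at an estimated 11 N (inferred from the hand force; the push peaked at about 15 N, under the 20 N limit); the arm is clear and the job was handed in at about 22 s.

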